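# Turn the recipe screen over in its yoke stand and lock it

### The job

The recipe screen in the yoke stand has its glass turned to the back: lift or slide the steel tea tin that stands in its way off its coaster and leave it standing on the counter clear of the screen's swing, then turn the screen half a turn about its long axis so that it stands upright with the glass facing the robot, and lock it there by turning the wing knob clockwise until it is tight. After that put the tea tin back upright on the middle of its cork coaster and let go. Keep the tin from falling over, and leave the other things on the counter where they are.

Things in the scene. Friction and masses are not known exactly. Their poses are not given: they have to be found in the camera images.
- stand: Aluminium yoke stand of the screen, fixed. Origin on the counter under the screen's middle; x away from the robot, y along the screen's long axis, z up. Beam 52 (x) by 400, top at 12 mm; feet 170 (x) by 30, 14 mm high, at y = +-185 mm; on each a post with a bearing block, 36 by 36 mm, 96 to 144 mm high. The screen's axis runs along y, 120 mm high.
- screen (a joint): Screen's turn about its long axis (stand's y, 120 mm high), rad. 0: upright, glass to the back; growing: upper edge goes away from the robot (stand's +x) and down; +-3.14: upright, glass to the robot. Stops at +-3.5; starts within -0.1 to 0.4. Balanced, it stays where it is left (bearing friction 0.12 N m); with the clamp tight it holds some 0.3 N m.
- screen_face (a point): Middle of the screen's glass, 8.5 mm from the axis; its x axis points out of the glass. The screen is a flat panel 250 mm long, 160 high, 14 thick, turning about its lengthwise middle line: one side all black glass, the other aluminium with a grey cover and vent slots. Upright it reaches from 40 to 200 mm above the counter.
- clamp (a joint): Turn of the black wing knob that clamps the screen's shaft, rad: 0 loose, grows clockwise seen from above, stop at 1.35. It bites from 0.9 on and counts as tight above 1.15; it takes 0.1 to 0.2 N m and stays where it is left. It starts between 0 and 0.25.
- clamp_grip (a point): Grip point of the wing knob on its vertical axis, 185 mm high, over the bearing block at the stand's y = -185 mm (robot's right). The wing is a bar 46 mm long (this point's x), 12 thick (y), from 168 to 198 mm high, on a round hub of 28 mm diameter with its top at 169 mm. It sinks 2 mm as it tightens.
- tea_tin: Cylindrical steel tea tin, closed, 56 mm diameter, 105 mm high, 0.18 to 0.35 kg. Origin at the centre of its underside. It starts on the cork coaster in front of the screen, in the way of the screen's swing (80 mm about the axis). The counter is free for 100 mm on the robot's side of it.
- coaster: Round cork coaster, 72 mm diameter, 4 mm thick, fixed on the counter about 75 mm in front of the screen's axis (the robot side). Origin at the centre of its underside.
- paddle_stand: Rice paddle stand, white, 110 by 85 mm foot, 225 mm high with the paddle, with a spring flap; fixed, left of the yoke stand. Origin under its centre.
- two_tier_box: Glossy black two-tier food box, 134 by 134 mm, 106 mm high, right of the yoke stand. Not to be moved. Origin under its centre.
- containers: Stack of three small clear stacking containers with white lids, 92 by 112 mm, 120 mm high, behind the yoke stand. Not to be moved. Origin under its centre.
- teacup: White porcelain teacup, 76 mm across, 66 mm high, in front of the stand's left foot. Not to be moved. Origin under its centre.
- soy_bottle: Sauce bottle, 56 mm across, 150 mm high, behind the yoke stand. Not to be moved. Origin under its centre.
- whisk: Steel mini whisk lying on the counter, 155 mm long, in front of the stand's right foot. Not to be moved. Origin near the middle of its length, x along it to the wires.

How it is judged:
On the way, in this order (a step that is already met when the one before it is completed fails the run):
1. the tea tin stands on the counter, off its coaster (horizontal distance between tea_tin and coaster above 0.045 m and height (world z) of tea_tin below 0.008 m and angle between tea_tin's own z axis and vertical below 0.1 rad and linear speed of tea_tin below 0.03 m/s), for 0.2 s.
2. the screen has been turned over: upright, glass to the robot, at rest ((value of joint screen between 3.0116 and 3.2716 rad or value of joint screen between -3.2716 and -3.0116 rad) and velocity of joint screen between -0.1 and 0.1 rad/s), for 0.2 s.
3. the wing knob is tight with the screen still upright ((value of joint screen between 3.0116 and 3.2716 rad or value of joint screen between -3.2716 and -3.0116 rad) and value of joint clamp above 1.15 rad), for 0.2 s.
At the end, for the whole second after the job is handed in: The screen is upright with its glass facing the robot (within 0.13 rad of +-3.14), the wing knob is tight (above 1.15 rad), and the tea tin stands upright and still on its coaster, its centre within 15 mm of the coaster's centre (all of step 3 and velocity of joint screen between -0.1 and 0.1 rad/s and horizontal distance between tea_tin and coaster below 0.015 m and angle between tea_tin's own z axis and vertical below 0.08 rad and height (world z) of tea_tin between 0.001 and 0.008 m and linear speed of tea_tin below 0.02 m/s); the robot touches nothing.
It fails at once if the tea tin tips over (angle between tea_tin's own z axis and vertical above 0.6 rad).
It fails at once if another thing on the counter is moved by more than 30 mm or tipped (distance of any of two_tier_box, containers, teacup, soy_bottle, whisk from where it was at the start of the episode above 0.03 m or angle between any of two_tier_box, containers, teacup, soy_bottle, whisk's own z axis and vertical above 0.5 rad).
It also fails if it takes over 72 s, if anything falls off the work surface, if the arm or the gripper's body presses on something with over 40 N, if the wrist force passes 120 N, or if a joint passes its speed limit or range.

### The arm

A 6-joint arm with a two-finger parallel gripper is mounted at the origin on the work surface. World frame = base frame: x ahead of the robot, y to its left, z up, the work surface at z = 0. Lengths are in m, angles in rad, forces in N, time in s.
With the tool pointing down it reaches from about 0.375 to 0.9 m from the base axis. Payload 3.1 kg.
Tool frame: the origin (TCP) lies at the very end of the fingers, on their centre line; the grasp point (between the pads) lies 19 mm behind it; x points along the fingers, z is the direction in which the jaws open and shut, and the axes are right-handed (so a half turn about x gives the same grasp; the last joint's range is limited). The gripper opens to 87 mm and grips with 3 to 60 N. Pads are 19 mm wide; open, the fingers measure 117 mm over their backs; the gripper's body (75 mm by 190 mm) begins 51 mm behind the grasp point.
Start: joints at [0.935, 0.527, 1.433, -0, 1.181, -0.178], TCP at [0.276, 0.561, 0.201] pointing down, gripper open.
Joint ranges: [-3.08, 3.08], [-0.75, 2.2], [0.22, 2.44], [-1.43, 4.57], [0, 2.65], [-2.85, 2.85]. Speed limits (rad/s): [2.79, 2.79, 3.14, 3.14, 3.14, 3.14].

### API

Orientations are given as a unit quaternion [x, y, z, w].
In Python, from rig import get_obs, vision, hand_in gives the robot as it stands. The module is installed in compiled form; this text tells all that it offers.
- The arm moves only by the tool step_arm, never from a script. Its arguments are lists of equal length, an entry for each row: "slide": the shift along the world's x, y, z scaled (see below), a list of three; "turn": the turn, a rotation vector about the world's x, y, z scaled (see below), a list of three. In form: {"slide": [[dx, dy, dz], ...], "turn": [[wx, wy, wz], ...]}. A call has 1 to 12 rows; each row is the pose to reach, as a shift and turn from the pose commanded when the call began, turning the shorter way round; what a row does not reach only later rows make up. The controller multiplies each number of a shift by 0.1 m and each number of a turn by 2 pi rad. A row lasts 1/10 s, in which the tool goes at most 50 mm and 8.59 degrees, less where a joint would pass 70% of its speed; a pose out of reach is approached as far as the arm can. A call with a number of a shift or a turn outside -1 to 1 is refused whole. A call with a gripper value outside its range is refused whole. "jaw" is the opening, from 0 (shut) to 1 (fully open), set as the call begins (left out, the last holds). The fingers move at their own pace and stop on an object; "newtons" is the grip in N (left out, the last holds). Time passes only in rows, so rows that repeat a pose let the fingers close. It gives the time, the measured TCP pose, the force and the opening at its end, in the units of the state.
- get_obs(): the state, without advancing time (a new reading comes with each control period).
- vision.camera(name): name is "scene" or "top" or "wrist"; returns a dict with "image" (384x512x3 uint8, red, green, blue), "depth" (384x512 float32, m along the optical axis (not along the pixel's ray), 0 where there is no reading), "mtx" (3x3 intrinsics, pixels), "dist" ([k1, k2, p1, p2, k3] as OpenCV has them; the pictures are not rectified), "T" (4x4, takes a point from camera to world coordinates). Camera axes: x right, y down, z forward; pixel columns grow to the right and rows downward; lengths in m; the calibration is good to about 2 mm. A picture is of the moment at which its call begins.
- hand_in(): hands the job in, once; it reports no verdict.
Trained networks look in a picture, given as the dict that the camera call returned (one of the last four; its "shot" number tells which), for a name from the list of things; names that differ only in an ending like _2 or _b are one class to them, and where a whole thing is asked for, a point or a joint stands for the part that bears it (a point fixed in the world has none). Each returns a list of dicts, best first, with "p" (0 to 1); they miss things now and then, are a little off and sometimes report something else, mostly with a low value. They report only what shows in the picture. A call takes as long as a camera call.
- vision.silhouettes(picture, thing): "mask" (384x512 bool, what is visible of it) and "centre" ([column, row] in pixels, amid what is visible of it).
- vision.spot_point(picture, thing): "centre" ([column, row] in pixels: a listed point, or the origin of a listed thing).
The state is a dict: "time": time; "q": joint angles; "joint_velocities": joint speeds; "joint_torque": joint torques, N m; "position": TCP position; "tool_rot": TCP orientation; "ft_force": force on the tool from outside, world axes, zero at the start; "moment": the same for the moment, N m; "grip_width": finger opening in m.
Only numpy, scipy, OpenCV 4.12 (cv2) and the standard library are available. Lean on these libraries where they do the work, as an engineer would, in place of code of your own. Each camera call takes 0.05 s, during which the arm holds its last target.

## Working session

There is one attempt and no reset: what is moved stays moved. The work goes in short steps, Python scripts to look and compute and a tool call to move; the robot and the scene stay as the last step left them, time stands still between calls to the robot, and variables do not carry over. Pictures are saved under pics/ and viewed, and the job is handed in when it is done.

Besides the shell and the picture viewer there is one more tool, called after "Emit:" as name(argument=value, ...) on one line, values as JSON. step_arm: Moves the arm, as the interface text tells. Its arguments: {"type":"object","properties":{"slide":{"type":"array"},"turn":{"type":"array"},"jaw":{"type":"number"},"newtons":{"type":"number"}},"required":["slide","turn"]}

```bash
mkdir -p pics; cat > h.py <<'E'
from rig import get_obs, vision, hand_in
import numpy as np, cv2
def pts(c,uv,z=None):
    uv=np.array(uv,float).reshape(-1,1,2)
    n=cv2.undistortPoints(uv,c["mtx"],np.array(c["dist"])).reshape(-1,2)
    return n
def ray_z(c,uv,z):
    n=pts(c,uv);T=np.array(c["T"]);d=np.c_[n,np.ones(len(n))]@T[:3,:3].T;o=T[:3,3]
    return o+d*((z-o[2])/d[:,2])[:,None]
def cloud(c,mask=None):
    d=c["depth"];m=(d>0) if mask is None else (mask&(d>0))
    v,u=np.nonzero(m);n=pts(c,np.c_[u,v]);z=d[v,u]
    T=np.array(c["T"]);return np.c_[n*z[:,None],z]@T[:3,:3].T+T[:3,3], np.c_[u,v]
def save(c,name):
    cv2.imwrite("pics/"+name,c["image"][:,:,::-1])
E
python3 - <<'E'
from h import *
print(get_obs())
for n in ("scene","top"):
    c=vision.camera(n);save(c,n+"1.png");print(n,np.array(c["T"]).round(3).tolist())
    for t in ("tea_tin","coaster","screen","clamp_grip","two_tier_box","containers","teacup","soy_bottle","whisk","paddle_stand","stand"):
        s=vision.silhouettes(c,t)
        if s:
            P,_=cloud(c,s[0]["mask"])
            print(t,round(s[0]["p"],2),np.round(s[0]["centre"]),len(P),np.percentile(P,[3,50,97],axis=0).round(3).tolist())
        else: print(t,None)
    for t in ("tea_tin","coaster","stand","clamp_grip","screen_face"):
        s=vision.spot_point(c,t); print(t,[(round(a["p"],2),np.round(a["centre"],1)) for a in s[:2]])
E
```

```text
{'time': 0.0, 'q': array([ 9.35498013e-01,  5.28450503e-01,  1.43390039e+00,  2.07272771e-05,
        1.18137949e+00, -1.78476508e-01]), 'joint_velocities': array([-0.00036849,  0.00030712, -0.00058936,  0.00081133, -0.00102309,
       -0.00027199]), 'joint_torque': array([ 1.89927446e-04, -4.40048397e+01, -1.76588309e+01,  6.33189571e-02,
        5.83285920e-02, -1.92208868e-04]), 'position': array([0.27517614, 0.56030367, 0.20018191]), 'tool_rot': array([-0.37406915,  0.60093465,  0.37352315,  0.59952504]), 'ft_force': array([-0.1385575 , -0.58356553,  0.09306465]), 'moment': array([-0.0154884 ,  0.02487621, -0.07746086]), 'grip_width': 0.08690931350803667}
scene [[0.273, 0.658, -0.702, 1.596], [0.962, -0.196, 0.19, -0.261], [-0.013, -0.727, -0.687, 1.151], [0.0, 0.0, 0.0, 1.0]]
tea_tin 0.49 [268. 188.] 140 [[0.488, 0.055, 0.104], [0.51, 0.076, 0.11], [0.527, 0.101, 0.115]]
coaster 0.59 [272. 214.] 43 [[0.531, 0.065, -0.001], [0.538, 0.078, 0.005], [0.546, 0.099, 0.012]]
screen 0.19 [267. 202.] 1822 [[0.562, -0.066, 0.058], [0.609, 0.051, 0.141], [0.645, 0.181, 0.197]]
clamp_grip 0
[... 1600 characters left out ...]
, -0.349, 0.014], [0.579, -0.273, 0.107], [0.651, -0.21, 0.111]]
containers 0.73 [169. 155.] 1370 [[0.65, 0.207, 0.021], [0.686, 0.259, 0.12], [0.742, 0.31, 0.125]]
teacup None
soy_bottle None
whisk 0.5 [306. 232.] 259 [[0.364, -0.159, -0.002], [0.458, -0.147, 0.013], [0.507, -0.125, 0.029]]
paddle_stand 0.77 [118. 213.] 1557 [[0.466, 0.375, 0.008], [0.51, 0.406, 0.116], [0.561, 0.455, 0.202]]
stand 0.69 [235. 182.] 4882 [[0.517, -0.128, 0.012], [0.591, 0.062, 0.123], [0.646, 0.249, 0.198]]
tea_tin [(0.59, array([231.4, 211.2]))]
coaster [(0.56, array([228.9, 216.2]))]
stand [(0.69, array([239.6, 191.4]))]
clamp_grip [(0.72, array([302.3, 161.6]))]
screen_face [(0.56, array([238.5, 178.5]))]
```

```bash
python3 - <<'E'
import cv2
a=cv2.imread("pics/scene1.png");b=cv2.imread("pics/top1.png")
cv2.imwrite("pics/a.png",cv2.resize(a[130:320,120:420],(800,507),interpolation=cv2.INTER_CUBIC))
cv2.imwrite("pics/b.png",cv2.resize(b[110:300,80:400],(800,475),interpolation=cv2.INTER_CUBIC))
E
```

```text
(no output)
```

View pics/a.png

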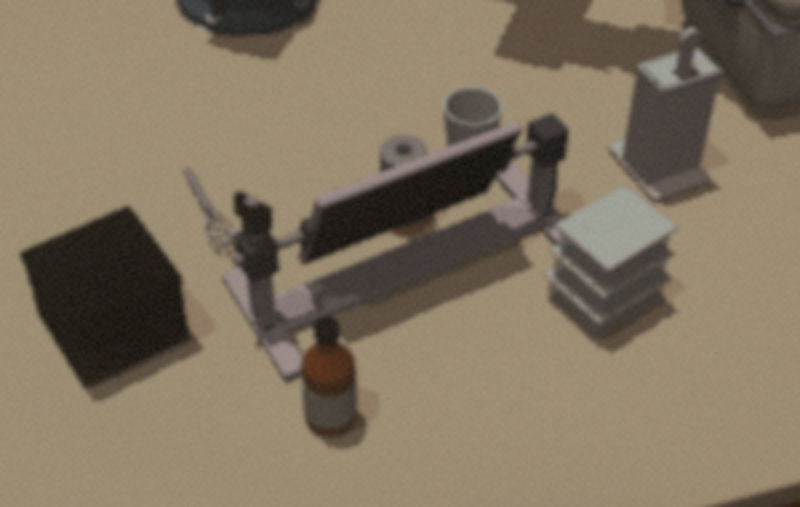

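View pics/b.png

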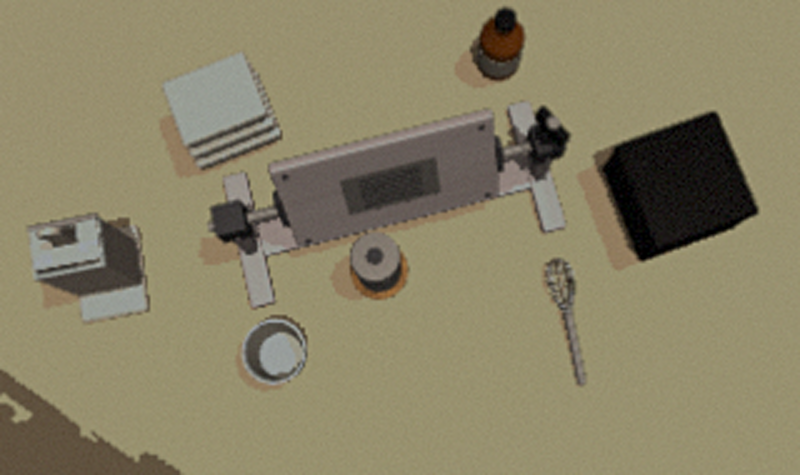

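```bash
python3 - <<'E'
from h import *
c=vision.camera("top")
from scipy.optimize import least_squares
P,uv=cloud(c)
# tin top
m=(abs(P[:,2]-0.109)<.008)&(np.hypot(P[:,0]-.505,P[:,1]-.08)<.045)
Q=P[m]; print("tin top",len(Q),Q.mean(0).round(4),Q.min(0).round(3),Q.max(0).round(3), cv2.minEnclosingCircle(Q[:,:2].astype(np.float32)))
s=vision.silhouettes(c,"screen")[0]["mask"]
s=cv2.erode(s.astype(np.uint8),np.ones((5,5)))>0
Q,_=cloud(c,s); 
for _ in range(4):
    A=np.c_[Q[:,:2],np.ones(len(Q))]
    # plane via svd
    ce=Q.mean(0);n=np.linalg.svd(Q-ce)[2][2]; r=(Q-ce)@n; Q=Q[abs(r)<max(.004,2*r.std())]
n*=np.sign(n[2]);print("plane",n.round(3),ce.round(4),r.std(),len(Q), "tilt",np.arcsin(n[2]),"yaw",np.arctan2(-n[1],-n[0]))
# blocks
for nm,cen,z in (("left",(.545,.245),.144),("knob",(.63,-.12),.198),("knobblock",(.63,-.12),.144)):
    m=(abs(P[:,2]-z)<.006)&(np.hypot(P[:,0]-cen[0],P[:,1]-cen[1])<.06)
    Q=P[m];print(nm,len(Q),np.median(Q,0).round(4),cv2.minAreaRect(Q[:,:2].astype(np.float32)))
# feet / beam z~.013
m=(abs(P[:,2]-.013)<.01)
print(ray_z(c,[vision.spot_point(c,"clamp_grip")[0]["centre"]],.185))
b=c["image"]
cv2.imwrite("pics/k.png",cv2.resize(b[130:215,265:345,::-1],(800,850)[:2] if 0 else (560,595),interpolation=cv2.INTER_CUBIC))
cv2.imwrite("pics/t.png",cv2.resize(b[180:250,190:270,::-1],(640,560),interpolation=cv2.INTER_CUBIC))
E
```

```text
tin top 312 [0.5082 0.0822 0.1104] [0.481 0.056 0.101] [0.535 0.11  0.116] ((0.5087646245956421, 0.08262937515974045), 0.028230546042323112)
plane [-0.905 -0.195  0.378] [0.5912 0.0625 0.1374] 0.001377304060441821 2561 tilt 0.388066938953162 yaw 0.2127442283656113
left 173 [0.5537 0.2422 0.1456] ((0.5568413734436035, 0.22460827231407166), (0.035767488181591034, 0.07328582555055618), 12.524959564208984)
knob 81 [ 0.6307 -0.119   0.1983] ((0.6318068504333496, -0.11948387324810028), (0.04619583487510681, 0.012951384298503399), 37.32357406616211)
knobblock 84 [ 0.6224 -0.1082  0.1444] ((0.6309613585472107, -0.10109531134366989), (0.07665550708770752, 0.035182464867830276), 82.44013214111328)
[[ 0.6330089  -0.11349292  0.185     ]]
```

View pics/k.png

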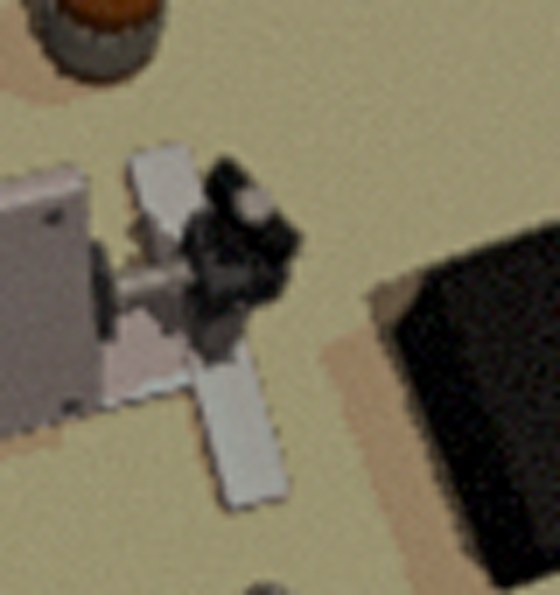

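View pics/t.png

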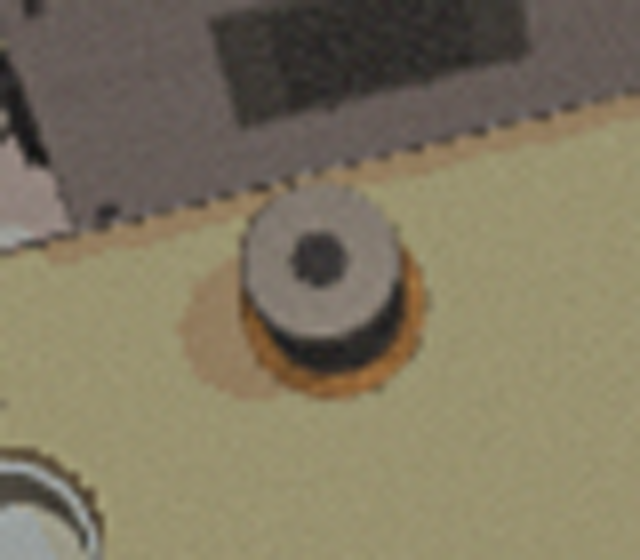

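```bash
cat >> h.py <<'E'
from scipy.spatial.transform import Rotation as R
def st():
    o=get_obs();r=R.from_quat(o["tool_rot"]);M=r.as_matrix()
    print("t %.2f"%o["time"],"pos",o["position"].round(4),"x",M[:,0].round(3),"z",M[:,2].round(3),"jawyaw %.3f"%np.arctan2(M[1,2],M[0,2]),"q",o["q"].round(3),"F",o["ft_force"].round(1),"w %.4f"%o["grip_width"])
E
python3 -c "
from h import *
st()"
```

```text
t 1.85 pos [0.2756 0.5609 0.2012] x [-0.  0. -1.] z [0.441 0.897 0.   ] jawyaw 1.114 q [ 0.935  0.528  1.433  0.     1.181 -0.178] F [ 0.4  0.5 -0.3] w 0.0872
```

Emit:
step_arm(slide=[[0.1,-0.5,0.2],[0.2,-1,0.4],[0.2,-1,0.4]], turn=[[0,0,0.02],[0,0,0.04],[0,0,0.04]])

```text
time: 2.15
position: [0.2962, 0.4578, 0.2428]
tool_rot: [-0.446, 0.549, 0.445, 0.549]
ft_force: [-0.6, 1.0, -0.1]
grip_width: 0.0872
```

Emit:
step_arm(slide=[[0.1,-0.5,0],[0.2,-1,0],[0.2,-1,0]], turn=[[0,0,0.02],[0,0,0.04],[0,0,0.04]])

```text
time: 2.45
position: [0.3153, 0.3566, 0.2409]
tool_rot: [0.511, -0.491, -0.51, -0.488]
ft_force: [-0.3, 0.6, -1.6]
grip_width: 0.0873
```

Emit:
step_arm(slide=[[0.4,-0.5,0],[0.6,-0.9,0],[0.6,-1,0]], turn=[[0,0,0.02],[0,0,0.027],[0,0,0.027]])

```text
time: 2.75
position: [0.3786, 0.2596, 0.2415]
tool_rot: [0.551, -0.443, -0.549, -0.445]
ft_force: [-1.1, -0.3, -0.2]
grip_width: 0.0872
```

Emit:
step_arm(slide=[[0.4,-0.5,0],[0.6,-0.9,0],[0.6,-1,0]], turn=[[0,0,0],[0,0,0],[0,0,0]])

```text
time: 3.05
position: [0.4396, 0.1587, 0.2415]
tool_rot: [0.551, -0.444, -0.549, -0.446]
ft_force: [0.1, 0.9, -0.1]
grip_width: 0.0868
```

Emit:
step_arm(slide=[[0.4,-0.4,0],[0.7,-0.78,0],[0.72,-0.79,0],[0.72,-0.79,0]], turn=[[0,0,0],[0,0,0],[0,0,0],[0,0,0]])

```text
time: 3.45
position: [0.5092, 0.0814, 0.2409]
tool_rot: [-0.55, 0.444, 0.55, 0.445]
ft_force: [-0.5, 0.1, -0.2]
grip_width: 0.087
```

```bash
python3 -c "
from h import *
st()"
```

```text
t 3.45 pos [0.5092 0.0814 0.2409] x [ 0.     0.001 -1.   ] z [-0.21   0.978  0.001] jawyaw 1.782 q [-5.900e-02  3.310e-01  1.655e+00  1.000e-03  1.155e+00 -1.842e+00] F [-0.5  0.1 -0.2] w 0.0870
```

Emit:
step_arm(slide=[[0,0,-0.5],[0,0,-0.9],[0,0,-0.9]], turn=[[0,0,0],[0,0,0],[0,0,0]])

```text
time: 3.75
position: [0.5019, 0.0839, 0.1468]
tool_rot: [-0.547, 0.446, 0.555, 0.441]
ft_force: [-1.5, 0.6, 0.7]
grip_width: 0.087
```

Emit:
step_arm(slide=[[0,0,-0.4],[0,0,-0.8],[0,0,-0.8]], turn=[[0,0,0],[0,0,0],[0,0,0]])

```text
time: 4.05
position: [0.5043, 0.0833, 0.0688]
tool_rot: [-0.548, 0.445, 0.554, 0.441]
ft_force: [-0.6, -0.7, 0.1]
grip_width: 0.087
```

Emit:
step_arm(slide=[[0,0,0],[0,0,0],[0,0,0],[0,0,0],[0,0,0],[0,0,0]], turn=[[0,0,0],[0,0,0],[0,0,0],[0,0,0],[0,0,0],[0,0,0]], jaw=0.5, newtons=20)

```text
time: 4.65
position: [0.5084, 0.0818, 0.0723]
tool_rot: [0.551, -0.443, -0.55, -0.444]
ft_force: [-0.8, 0.0, 6.8]
grip_width: 0.0555
```

Emit:
step_arm(slide=[[0,0,0.1],[0,0,0.2],[0,0,0.2],[0,0,0.2]], turn=[[0,0,0],[0,0,0],[0,0,0],[0,0,0]])

```text
time: 5.05
position: [0.5077, 0.0819, 0.0915]
tool_rot: [0.551, -0.443, -0.551, -0.443]
ft_force: [0.3, -0.6, -2.3]
grip_width: 0.055
```

Emit:
step_arm(slide=[[-0.25,-0.08,0],[-0.5,-0.16,0],[-0.75,-0.24,0],[-0.98,-0.32,0],[-0.98,-0.32,0],[-0.98,-0.32,0]], turn=[[0,0,0],[0,0,0],[0,0,0],[0,0,0],[0,0,0],[0,0,0]])

```text
time: 5.65
position: [0.4098, 0.0498, 0.0911]
tool_rot: [0.551, -0.443, -0.551, -0.444]
ft_force: [0.7, -0.4, -2.6]
grip_width: 0.0556
```

```bash
python3 - <<'E'
from h import *
st()
c=vision.camera("scene");save(c,"s2.png")
c=vision.camera("wrist");save(c,"w2.png")
E
```

```text
t 5.65 pos [0.4098 0.0498 0.0911] x [ 0.001 -0.    -1.   ] z [-0.213  0.977 -0.   ] jawyaw 1.786 q [-0.151  0.457  2.056  0.     0.628 -1.937] F [ 0.7 -0.4 -2.6] w 0.0556
```

View pics/s2.png

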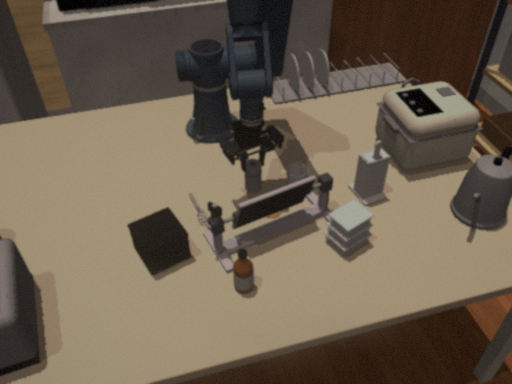

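View pics/w2.png

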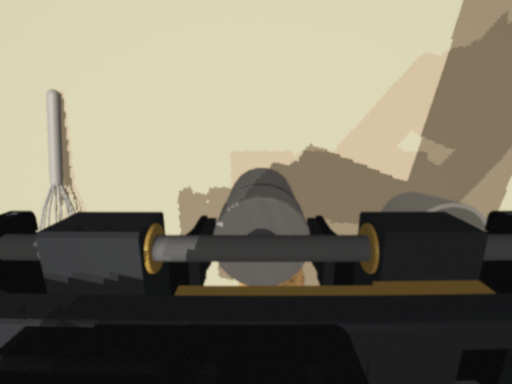

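Emit:
step_arm(slide=[[0,0,-0.08],[0,0,-0.16],[0,0,-0.21],[0,0,-0.22],[0,0,-0.22],[0,0,-0.22]], turn=[[0,0,0],[0,0,0],[0,0,0],[0,0,0],[0,0,0],[0,0,0]])

```text
time: 6.35
position: [0.4097, 0.0499, 0.0691]
tool_rot: [-0.551, 0.443, 0.551, 0.443]
ft_force: [0.6, 0.6, -2.9]
grip_width: 0.0552
```

Emit:
step_arm(slide=[[0,0,0],[0,0,0],[0,0,0],[0,0,0]], turn=[[0,0,0],[0,0,0],[0,0,0],[0,0,0]], jaw=1)

```text
time: 6.75
position: [0.4099, 0.0499, 0.0694]
tool_rot: [0.551, -0.443, -0.551, -0.443]
ft_force: [-0.3, -0.0, -0.5]
grip_width: 0.0796
```

Emit:
step_arm(slide=[[0,0,0.3],[0,0,0.7],[0,0,1],[0,0,1]], turn=[[0,0,0],[0,0,0],[0,0,0],[0,0,0]])

```text
time: 7.15
position: [0.4126, 0.0496, 0.1726]
tool_rot: [0.554, -0.442, -0.548, -0.445]
ft_force: [1.2, -0.8, 0.6]
grip_width: 0.0868
```

Emit:
step_arm(slide=[[0,0,0.5],[0,0,0.8],[0,0,0.8]], turn=[[0,0,-0.02],[0,0,-0.04],[0,0,-0.06]], jaw=0)

```text
time: 7.45
position: [0.4123, 0.0496, 0.2522]
tool_rot: [-0.459, 0.538, 0.454, 0.542]
ft_force: [-0.2, -0.8, 0.3]
grip_width: 0.0704
```

```bash
python3 - <<'E'
from h import *
st()
c=vision.camera("top");save(c,"t3.png")
P,uv=cloud(c)
m=(abs(P[:,2]-0.105)<.008)&(np.hypot(P[:,0]-.41,P[:,1]-.05)<.045)
if m.sum()>10:
    Q=P[m]; print("tin top",len(Q),Q.mean(0).round(4),cv2.minEnclosingCircle(Q[:,:2].astype(np.float32)))
for t in ("coaster",):
  s=vision.silhouettes(c,t)
  for a in s[:2]:
    v,u=np.nonzero(a["mask"]);print(a["p"],a["centre"],len(u))
    q=ray_z(c,np.c_[u,v],.004);print(q.mean(0).round(4),cv2.minEnclosingCircle(q[:,:2].astype(np.float32)))
E
```

```text
t 7.45 pos [0.4123 0.0496 0.2522] x [ 0.008 -0.001 -1.   ] z [0.166 0.986 0.   ] jawyaw 1.404 q [-0.151  0.165  1.863 -0.     1.106 -1.555] F [-0.2 -0.8  0.3] w 0.0704
tin top 46 [0.3884 0.0537 0.1057] ((0.3922843933105469, 0.053134072571992874), 0.021155910566449165)
```

View pics/t3.png

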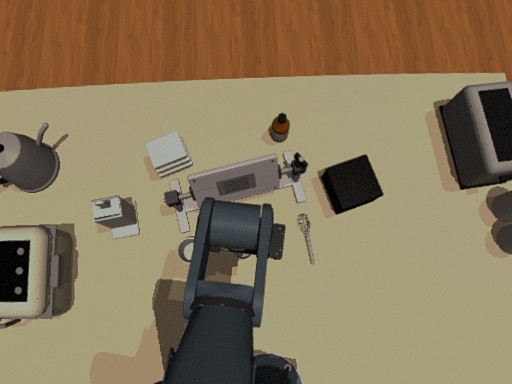

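Emit:
step_arm(slide=[[0.4,0,0],[0.8,0,0],[1,0,0],[1,0,0]], turn=[[0,0,0.02],[0,0,0.04],[0,0,0.06],[0,0,0.06]])

```text
time: 7.95
position: [0.5116, 0.0496, 0.2473]
tool_rot: [-0.551, 0.443, 0.552, 0.442]
ft_force: [-0.7, -0.3, -0.7]
grip_width: 0.0309
```

Emit:
step_arm(slide=[[0.3,0.04,-0.3],[0.6,0.08,-0.6],[0.72,0.1,-0.66],[0.72,0.1,-0.66]], turn=[[0,0,0],[0,0,0],[0,0,0],[0,0,0]])

```text
time: 8.35
position: [0.5804, 0.0601, 0.1809]
tool_rot: [-0.549, 0.444, 0.552, 0.442]
ft_force: [-1.0, -0.6, 0.5]
grip_width: 0.0027
```

```bash
python3 - <<'E'
from h import *
st()
c=vision.camera("scene");save(c,"s4.png")
cv2.imwrite("pics/s4.png",cv2.resize(c["image"][130:320,120:420,::-1],(800,507),interpolation=cv2.INTER_CUBIC))
E
```

```text
t 8.35 pos [0.5804 0.0601 0.1809] x [-0.005  0.    -1.   ] z [-0.214  0.977  0.001] jawyaw 1.787 q [-0.088  0.498  1.556 -0.     1.093 -1.875] F [-1.  -0.6  0.5] w 0.0027
```

View pics/s4.png

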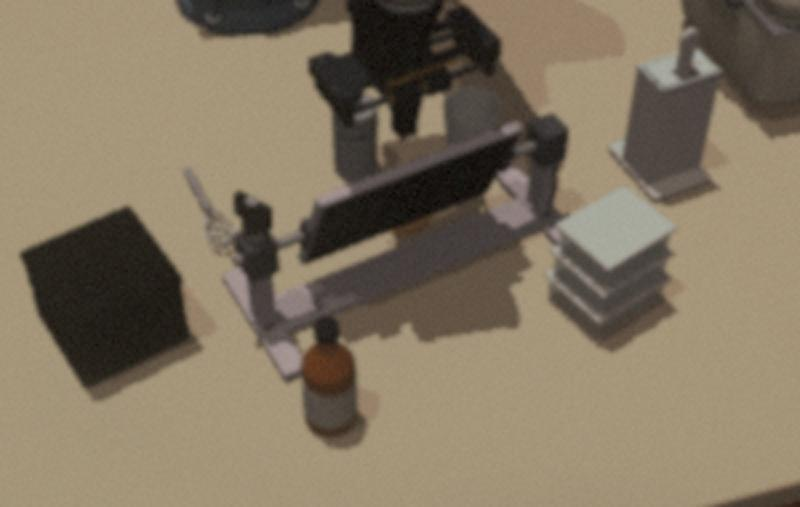

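The closed fingers are on the robot side of the panel's upper edge (about pixel 405,130 in the crop), and the tin is standing clear. Next I push the upper edge away and down.

Emit:
step_arm(slide=[[0.098,0.021,0],[0.195,0.042,-0.02],[0.303,0.066,-0.07],[0.4,0.087,-0.12],[0.459,0.099,-0.19],[0.518,0.112,-0.26],[0.577,0.125,-0.34],[0.616,0.133,-0.41],[0.655,0.142,-0.48],[0.684,0.148,-0.56],[0.704,0.152,-0.63],[0.723,0.156,-0.7]], turn=[[0,0,0],[0,0,0],[0,0,0],[0,0,0],[0,0,0],[0,0,0],[0,0,0],[0,0,0],[0,0,0],[0,0,0],[0,0,0],[0,0,0]])

```text
time: 9.6
position: [0.6536, 0.0755, 0.1121]
tool_rot: [-0.551, 0.444, 0.551, 0.443]
ft_force: [-0.1, -0.4, 1.9]
grip_width: 0.0
```

```bash
python3 - <<'E'
from h import *
st()
c=vision.camera("scene");save(c,"s4.png")
cv2.imwrite("pics/s5.png",cv2.resize(c["image"][130:320,120:420,::-1],(800,507),interpolation=cv2.INTER_CUBIC))
E
```

```text
t 9.60 pos [0.6536 0.0755 0.1121] x [-0.001  0.    -1.   ] z [-0.214  0.977  0.   ] jawyaw 1.786 q [-0.054  0.674  1.421 -0.     1.048 -1.841] F [-0.1 -0.4  1.9] w 0.0000
```

View pics/s5.png

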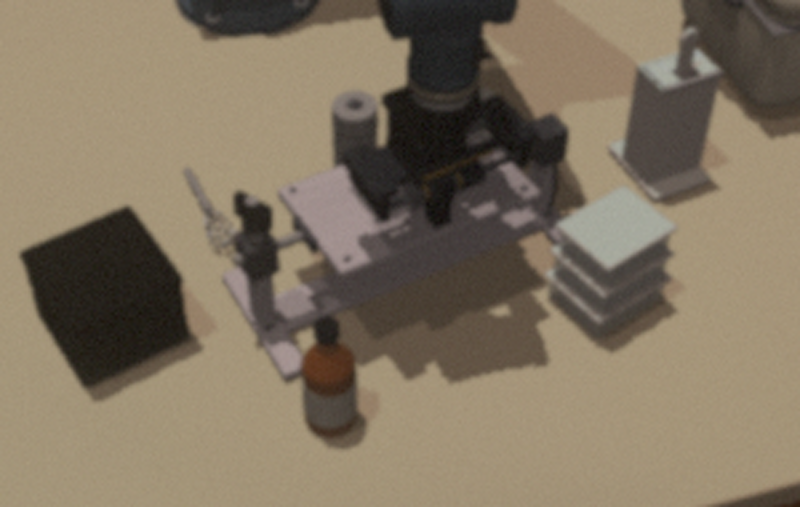

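Emit:
step_arm(slide=[[0.02,0.004,-0.06],[0,0,-0.11],[-0.02,-0.004,-0.16],[-0.03,-0.006,-0.21],[-0.044,-0.01,-0.26],[-0.085,-0.018,-0.29],[-0.122,-0.026,-0.32],[-0.122,-0.026,-0.32]], turn=[[0,0,0],[0,0,0],[0,0,0],[0,0,0],[0,0,0],[0,0,0],[0,0,0],[0,0,0]])

```text
time: 10.45
position: [0.6406, 0.0727, 0.0805]
tool_rot: [-0.55, 0.444, 0.551, 0.443]
ft_force: [1.9, 0.4, 1.3]
grip_width: 0.0003
```

Emit:
step_arm(slide=[[0.05,0.01,0.4],[0.05,0.01,0.8],[0.05,0.01,1],[0.05,0.01,1]], turn=[[0,0,0],[0,0,0],[0,0,0],[0,0,0]])

```text
time: 10.85
position: [0.6469, 0.0737, 0.184]
tool_rot: [0.552, -0.443, -0.55, -0.444]
ft_force: [0.4, 0.0, -1.0]
grip_width: 0.0004
```

Emit:
step_arm(slide=[[0,0,0.4],[0,0,0.7],[0,0,0.7],[0,0,0.7]], turn=[[0,0,0],[0,0,0],[0,0,0],[0,0,0]])

```text
time: 11.25
position: [0.6449, 0.0738, 0.2497]
tool_rot: [-0.55, 0.444, 0.552, 0.442]
ft_force: [-0.7, 0.0, 0.1]
grip_width: 0.0003
```

```bash
python3 - <<'E'
from h import *
st()
c=vision.camera("scene");save(c,"s4.png")
cv2.imwrite("pics/s6.png",cv2.resize(c["image"][130:320,120:420,::-1],(800,507),interpolation=cv2.INTER_CUBIC))
E
```

```text
t 11.25 pos [0.6449 0.0738 0.2497] x [-0.004 -0.    -1.   ] z [-0.214  0.977  0.001] jawyaw 1.786 q [-0.058  0.517  1.308 -0.     1.321 -1.844] F [-0.7  0.   0.1] w 0.0003
```

View pics/s6.png

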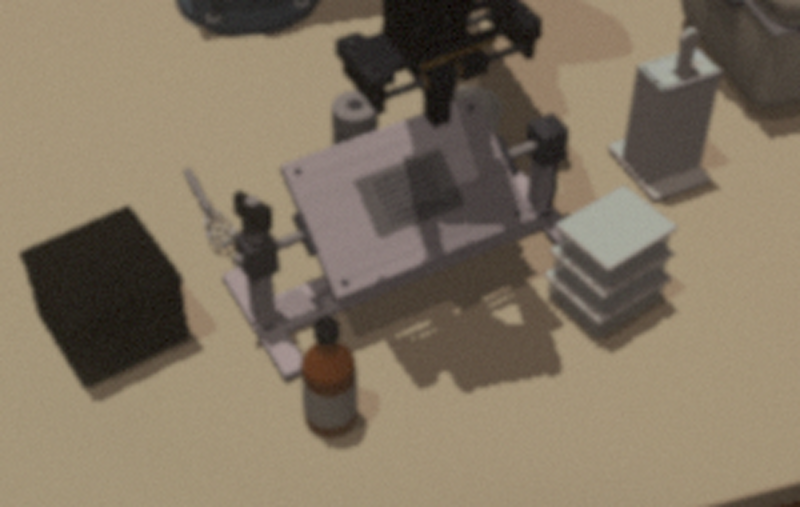

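Emit:
step_arm(slide=[[-0.4,-0.09,0],[-0.8,-0.18,0],[-1,-0.22,0]], turn=[[0,0,0],[0,0,0],[0,0,0]])

```text
time: 11.6
position: [0.5408, 0.0519, 0.2479]
tool_rot: [-0.548, 0.445, 0.554, 0.441]
ft_force: [-0.5, -0.0, -0.6]
grip_width: 0.0009
```

Emit:
step_arm(slide=[[-0.4,-0.09,0],[-0.53,-0.11,0],[-0.53,-0.11,-0.1],[-0.53,-0.11,-0.5],[-0.53,-0.11,-0.9],[-0.53,-0.11,-1],[-0.53,-0.11,-1]], turn=[[0,0,0],[0,0,0],[0,0,0],[0,0,0],[0,0,0],[0,0,0],[0,0,0]])

```text
time: 12.3
position: [0.493, 0.0412, 0.1488]
tool_rot: [-0.549, 0.444, 0.553, 0.442]
ft_force: [0.1, 0.3, 0.9]
grip_width: 0.0005
```

Emit:
step_arm(slide=[[0.15,0.032,0],[0.25,0.054,0],[0.35,0.076,0],[0.45,0.097,0],[0.54,0.116,0],[0.62,0.133,0],[0.69,0.149,0],[0.75,0.161,0],[0.79,0.17,0],[0.81,0.174,0],[0.81,0.174,0],[0.81,0.174,0]], turn=[[0,0,0],[0,0,0],[0,0,0],[0,0,0],[0,0,0],[0,0,0],[0,0,0],[0,0,0],[0,0,0],[0,0,0],[0,0,0],[0,0,0]])

```text
time: 13.5
position: [0.5743, 0.0583, 0.1511]
tool_rot: [-0.551, 0.443, 0.551, 0.443]
ft_force: [0.3, -0.3, -0.6]
grip_width: 0.0001
```

```bash
cat > tilt.py <<'E'
from h import *
st()
for nm in ("scene","top"):
    c=vision.camera(nm);save(c,"x.png")
    if nm=="scene": cv2.imwrite("pics/s7.png",cv2.resize(c["image"][130:320,120:420,::-1],(800,507),interpolation=cv2.INTER_CUBIC))
    P,_=cloud(c)
    O=np.array([.5917,.0617]);xs=np.array([.9774,.2114]);ys=np.array([-.2114,.9774])
    X=(P[:,:2]-O)@xs;Y=(P[:,:2]-O)@ys;Z=P[:,2]
    for lo,hi in ((-.115,-.05),(.05,.115),(-.115,.115)):
        m=(Y>lo)&(Y<hi)&(abs(X)<.04)&(Z>.06)&(Z<.192)
        x,z=X[m],Z[m]
        if len(x)<20: print(nm,lo,"few");continue
        for _ in range(5):
            p=np.polyfit(z,x,1);r=x-np.polyval(p,z);k=abs(r)<max(.003,2*r.std());x,z=x[k],z[k]
        print(nm,lo,len(x),"slope %.3f x@.12 %.4f"%(p[0],np.polyval(p,.12)),"sd %.4f"%r.std(),"z",z.min().round(3),z.max().round(3))
E
python3 tilt.py
```

```text
t 13.50 pos [0.5743 0.0583 0.1511] x [-0.001  0.    -1.   ] z [-0.214  0.977  0.   ] jawyaw 1.786 q [-0.092  0.526  1.604 -0.     1.012 -1.879] F [ 0.3 -0.3 -0.6] w 0.0001
scene -0.115 635 slope -1.387 x@.12 0.0133 sd 0.0041 z 0.098 0.163
scene 0.05 553 slope -1.365 x@.12 0.0129 sd 0.0037 z 0.096 0.161
scene -0.115 2064 slope -1.379 x@.12 0.0135 sd 0.0040 z 0.096 0.163
top -0.115 82 slope -1.388 x@.12 0.0139 sd 0.0018 z 0.119 0.16
top 0.05 few
top -0.115 105 slope -1.431 x@.12 0.0153 sd 0.0018 z 0.102 0.159
```

View pics/s7.png

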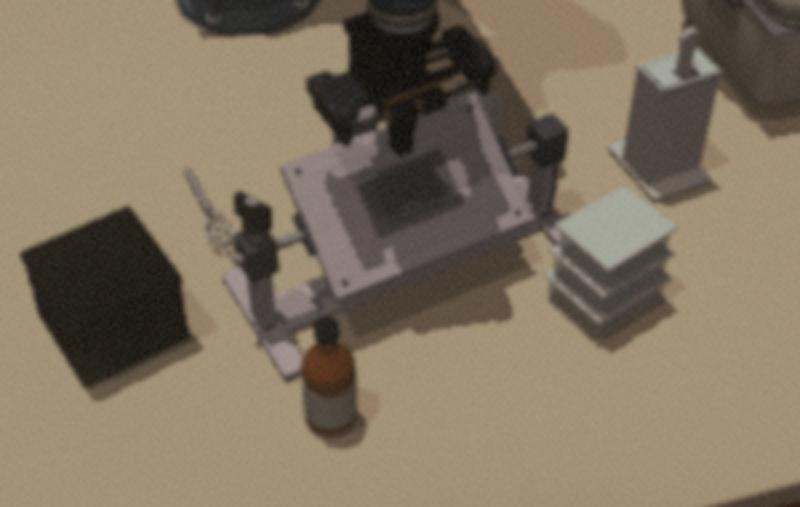

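```bash
python3 - <<'E'
from h import *
st()
for nm in ("scene","top","wrist"):
    c=vision.camera(nm)
    o=get_obs();T=np.linalg.inv(np.array(c["T"]))
    O=np.array([.5917,.0617,0]);xs=np.array([.9774,.2114,0]);ys=np.array([-.2114,.9774,0])
    edge=[O+xs*-.065+np.array([0,0,.167])+ys*y for y in(-.125,0,.125)]
    p=np.array([o["position"]]+edge)
    uv,_=cv2.projectPoints(p,cv2.Rodrigues(T[:3,:3])[0],T[:3,3],c["mtx"],np.array(c["dist"]))
    uv=uv.reshape(-1,2);print(nm,uv.round(1).tolist())
    im=c["image"][:,:,::-1].copy()
    if nm!="wrist":
        S=5;x0,y0=(200,140) if nm=="scene" else (170,120)
        im=cv2.resize(im[y0:y0+110,x0:x0+150],None,fx=S,fy=S,interpolation=cv2.INTER_CUBIC)
        for a,col in zip(uv,[(0,0,255)]+[(0,255,0)]*3): cv2.circle(im,(int((a[0]-x0)*S),int((a[1]-y0)*S)),4,col,-1)
    cv2.imwrite("pics/y_%s.png"%nm,im)
E
```

```text
t 13.60 pos [0.5743 0.0583 0.1511] x [-0. -0. -1.] z [-0.214  0.977  0.   ] jawyaw 1.786 q [-0.092  0.526  1.604 -0.     1.012 -1.879] F [-0.6  0.5  0.2] w 0.0000
scene [[269.9, 191.0], [224.4, 191.5], [262.2, 177.7], [297.8, 164.7]]
top [[236.8, 185.8], [285.4, 189.6], [241.0, 201.0], [196.1, 212.5]]
wrist [[260.2, 219.0], [52.4, 152.1], [259.9, 152.1], [467.1, 153.5]]
```

View pics/y_scene.png

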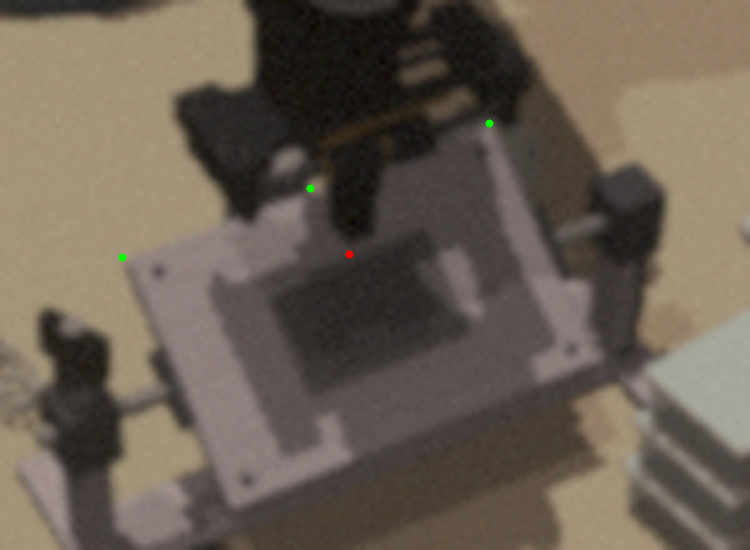

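View pics/y_wrist.png

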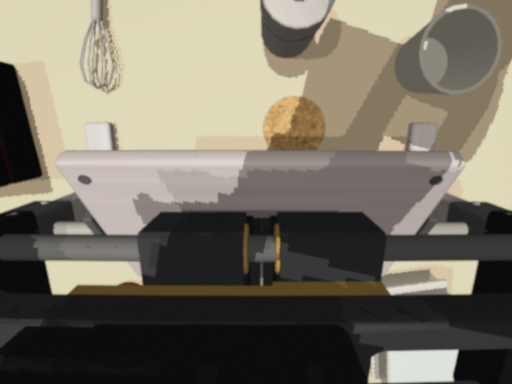

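Emit:
step_arm(slide=[[0,0,0.4],[0,0,0.8],[-0.3,-0.065,0.8],[-0.7,-0.151,0.8],[-0.9,-0.195,0.8],[-0.9,-0.195,0.4],[-0.9,-0.195,0],[-0.9,-0.195,-0.2],[-0.9,-0.195,-0.2]], turn=[[0,0,0],[0,0,0],[0,0,0],[0,0,0],[0,0,0],[0,0,0],[0,0,0],[0,0,0],[0,0,0]])

```text
time: 14.65
position: [0.4822, 0.0391, 0.1288]
tool_rot: [-0.549, 0.445, 0.553, 0.442]
ft_force: [-0.5, 0.3, 0.4]
grip_width: 0.0003
```

```bash
python3 tilt.py
```

```text
t 14.65 pos [0.4822 0.0391 0.1288] x [-0.007  0.001 -1.   ] z [-0.214  0.977  0.002] jawyaw 1.786 q [-0.151  0.455  1.849 -0.     0.845 -1.937] F [-0.5  0.3  0.4] w 0.0003
scene -0.115 588 slope -1.387 x@.12 0.0131 sd 0.0035 z 0.099 0.161
scene 0.05 553 slope -1.365 x@.12 0.0124 sd 0.0041 z 0.096 0.161
scene -0.115 2026 slope -1.394 x@.12 0.0136 sd 0.0039 z 0.097 0.163
top -0.115 312 slope -1.437 x@.12 0.0156 sd 0.0020 z 0.101 0.16
top 0.05 301 slope -1.432 x@.12 0.0160 sd 0.0019 z 0.102 0.161
top -0.115 748 slope -1.433 x@.12 0.0159 sd 0.0020 z 0.101 0.161
```

View pics/s7.png

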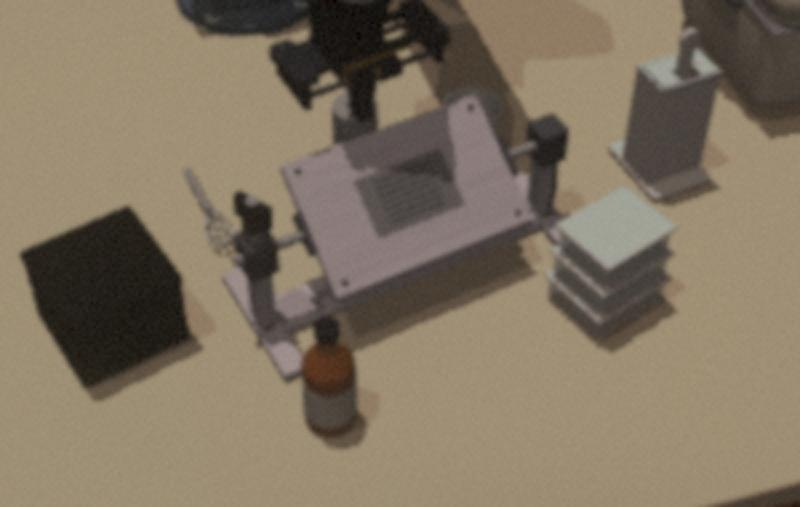

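Emit:
step_arm(slide=[[0.1,0.02,0],[0.2,0.043,0],[0.3,0.065,0],[0.4,0.087,0],[0.5,0.108,0],[0.5,0.108,0]], turn=[[0,0,0],[0,0,0],[0,0,0],[0,0,0],[0,0,0],[0,0,0]])

```text
time: 15.35
position: [0.5131, 0.045, 0.1294]
tool_rot: [-0.541, 0.455, 0.564, 0.427]
ft_force: [-34.4, -21.8, 23.0]
grip_width: 0.0007
```

```bash
python3 tilt.py
```

```text
t 15.35 pos [0.5131 0.045  0.1294] x [-0.049 -0.011 -0.999] z [-0.221  0.975  0.001] jawyaw 1.794 q [-0.119  0.504  1.738 -0.02   0.946 -1.901] F [-34.4 -21.8  23. ] w 0.0007
scene -0.115 589 slope -1.481 x@.12 0.0138 sd 0.0040 z 0.098 0.16
scene 0.05 537 slope -1.490 x@.12 0.0138 sd 0.0040 z 0.1 0.158
scene -0.115 1978 slope -1.496 x@.12 0.0144 sd 0.0041 z 0.098 0.161
top -0.115 98 slope -1.571 x@.12 0.0163 sd 0.0025 z 0.104 0.157
top 0.05 104 slope -1.535 x@.12 0.0174 sd 0.0024 z 0.105 0.157
top -0.115 199 slope -1.550 x@.12 0.0169 sd 0.0025 z 0.104 0.157
```

View pics/s7.png

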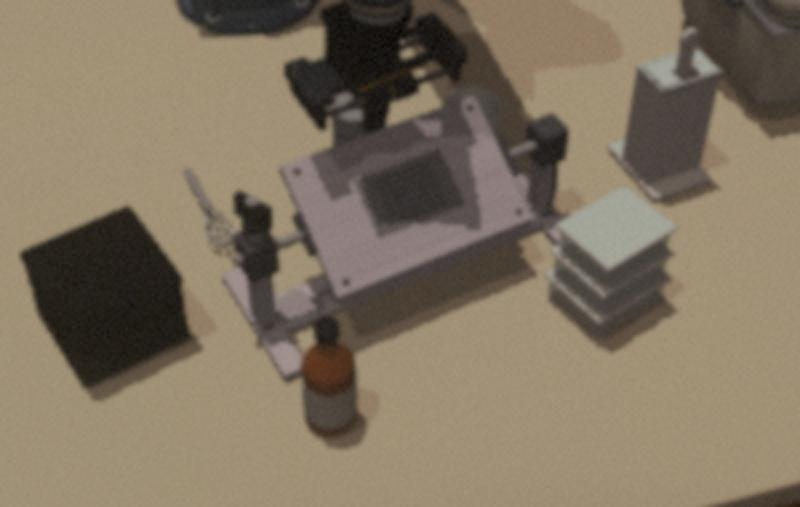

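Emit:
step_arm(slide=[[-0.1,-0.02,0],[-0.195,-0.042,0],[-0.195,-0.042,0]], turn=[[0,0,0],[0,0,0],[0,0,0]])

```text
time: 15.75
position: [0.5136, 0.0453, 0.1314]
tool_rot: [-0.55, 0.444, 0.552, 0.443]
ft_force: [-5.1, -2.4, 2.0]
grip_width: 0.0005
```

```bash
python3 tilt.py; python3 - <<'E'
from h import *
c=vision.camera("wrist");save(c,"w5.png")
E
```

```text
t 15.75 pos [0.5136 0.0453 0.1314] x [-0.003 -0.    -1.   ] z [-0.214  0.977  0.001] jawyaw 1.786 q [-1.290e-01  4.840e-01  1.773e+00 -1.000e-03  8.880e-01 -1.914e+00] F [-5.1 -2.4  2. ] w 0.0005
scene -0.115 609 slope -1.457 x@.12 0.0136 sd 0.0039 z 0.098 0.16
scene 0.05 540 slope -1.436 x@.12 0.0129 sd 0.0040 z 0.098 0.161
scene -0.115 2043 slope -1.452 x@.12 0.0139 sd 0.0041 z 0.098 0.162
top -0.115 91 slope -1.451 x@.12 0.0149 sd 0.0021 z 0.103 0.158
top 0.05 167 slope -1.490 x@.12 0.0164 sd 0.0025 z 0.103 0.159
top -0.115 262 slope -1.484 x@.12 0.0160 sd 0.0025 z 0.103 0.159
```

View pics/w5.png

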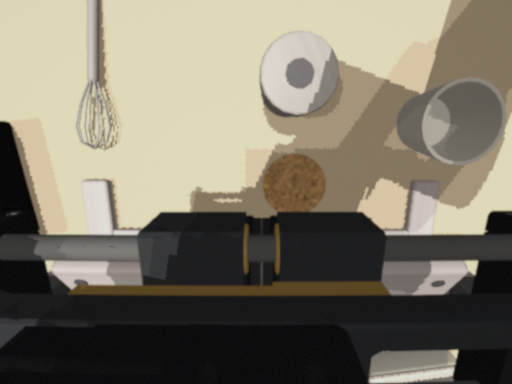

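Emit:
step_arm(slide=[[0.04,0.008,0.065],[0.089,0.019,0.132],[0.135,0.029,0.184],[0.186,0.04,0.231],[0.24,0.052,0.274],[0.297,0.064,0.311],[0.297,0.064,0.311]], turn=[[0,0,0],[0,0,0],[0,0,0],[0,0,0],[0,0,0],[0,0,0],[0,0,0]])

```text
time: 16.6
position: [0.5475, 0.0523, 0.1633]
tool_rot: [0.552, -0.442, -0.55, -0.444]
ft_force: [-0.6, -0.2, 1.0]
grip_width: 0.0006
```

```bash
python3 tilt.py
```

```text
t 16.60 pos [0.5475 0.0523 0.1633] x [ 0.004  0.    -1.   ] z [-0.214  0.977 -0.001] jawyaw 1.787 q [-1.080e-01  4.750e-01  1.665e+00  1.000e-03  9.980e-01 -1.896e+00] F [-0.6 -0.2  1. ] w 0.0006
scene -0.115 797 slope -0.389 x@.12 0.0077 sd 0.0020 z 0.06 0.192
scene 0.05 753 slope -0.390 x@.12 0.0077 sd 0.0023 z 0.06 0.192
scene -0.115 2740 slope -0.391 x@.12 0.0079 sd 0.0022 z 0.06 0.192
top -0.115 few
top 0.05 37 slope -0.391 x@.12 0.0094 sd 0.0005 z 0.075 0.192
top -0.115 56 slope -0.393 x@.12 0.0095 sd 0.0005 z 0.075 0.192
```

View pics/s7.png

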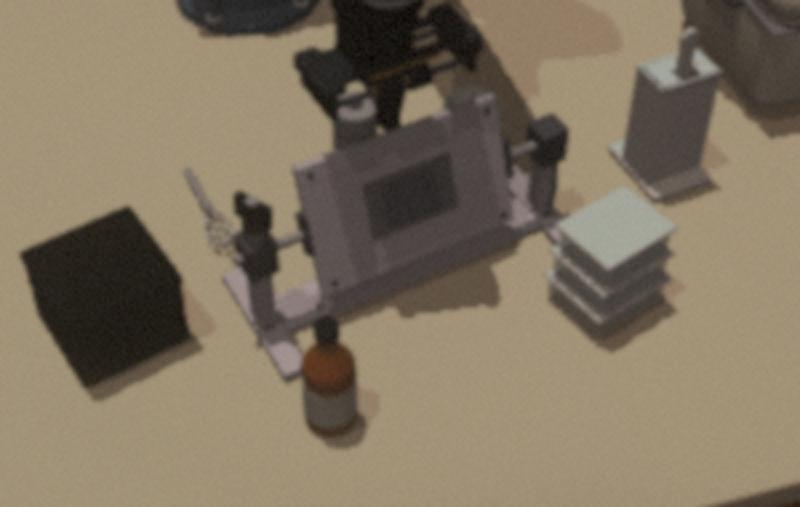

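Emit:
step_arm(slide=[[0.06,0.013,0.04],[0.12,0.026,0.07],[0.18,0.039,0.09],[0.23,0.05,0.1],[0.27,0.058,0.1],[0.285,0.061,0.1],[0.285,0.061,0.1],[0.285,0.061,0.1]], turn=[[0,0,0],[0,0,0],[0,0,0],[0,0,0],[0,0,0],[0,0,0],[0,0,0],[0,0,0]])

```text
time: 17.5
position: [0.5741, 0.0578, 0.1724]
tool_rot: [0.551, -0.443, -0.55, -0.444]
ft_force: [-0.5, -0.8, -0.9]
grip_width: 0.0004
```

```bash
python3 tilt.py
```

```text
t 17.50 pos [0.5741 0.0578 0.1724] x [ 0.002 -0.    -1.   ] z [-0.214  0.977 -0.   ] jawyaw 1.786 q [-0.093  0.497  1.587  0.     1.056 -1.879] F [-0.5 -0.8 -0.9] w 0.0004
scene -0.115 575 slope -0.017 x@.12 0.0067 sd 0.0015 z 0.06 0.192
scene 0.05 500 slope -0.013 x@.12 0.0065 sd 0.0016 z 0.06 0.192
scene -0.115 1887 slope -0.016 x@.12 0.0068 sd 0.0016 z 0.06 0.192
top -0.115 36 slope -0.006 x@.12 -0.0073 sd 0.0005 z 0.061 0.191
top 0.05 few
top -0.115 36 slope -0.006 x@.12 -0.0073 sd 0.0005 z 0.061 0.191
```

Emit:
step_arm(slide=[[-0.3,-0.06,0.1],[-0.3,-0.06,0.5],[-0.3,-0.06,0.9],[-0.3,-0.06,0.9]], turn=[[0,0,0],[0,0,0],[0,0,0.02],[0,0,0.04]], jaw=0.46)

```text
time: 18.0
position: [0.5473, 0.0514, 0.2682]
tool_rot: [0.607, -0.367, -0.599, -0.371]
ft_force: [0.1, 0.4, -0.2]
grip_width: 0.0247
```

Emit:
step_arm(slide=[[0.28,-0.4,0],[0.5,-0.8,0],[0.56,-1,0],[0.56,-1,0]], turn=[[0,0,0.02],[0,0,0.029],[0,0,0.029],[0,0,0.029]])

```text
time: 18.4
position: [0.6008, -0.0514, 0.2621]
tool_rot: [0.633, -0.316, -0.632, -0.316]
ft_force: [-0.7, -0.4, 0.4]
grip_width: 0.0395
```

```bash
python3 tilt.py; python3 - <<'E'
from h import *
c=vision.camera("wrist");save(c,"w6.png")
for nm in("top","scene"):
    c=vision.camera(nm);P,_=cloud(c)
    m=(abs(P[:,2]-.198)<.007)&(np.hypot(P[:,0]-.631,P[:,1]+.119)<.032)
    Q=P[m];
    if len(Q)>10:
        e=np.linalg.svd(Q[:,:2]-Q[:,:2].mean(0))[2][0]
        print(nm,len(Q),Q.mean(0).round(4),cv2.minAreaRect(Q[:,:2].astype(np.float32)),"yaw",np.arctan2(e[1],e[0]))
E
```

```text
t 18.40 pos [ 0.6008 -0.0514  0.2621] x [ 0.001 -0.001 -1.   ] z [-0.601  0.799 -0.002] jawyaw 2.216 q [-2.700e-01  4.350e-01  1.418e+00 -1.000e-03  1.287e+00 -2.486e+00] F [-0.7 -0.4  0.4] w 0.0395
scene -0.115 570 slope -0.016 x@.12 0.0067 sd 0.0015 z 0.061 0.192
scene 0.05 516 slope -0.006 x@.12 0.0066 sd 0.0016 z 0.06 0.191
scene -0.115 1932 slope -0.013 x@.12 0.0069 sd 0.0016 z 0.06 0.192
top -0.115 few
top 0.05 240 slope -0.011 x@.12 -0.0074 sd 0.0006 z 0.06 0.192
top -0.115 421 slope -0.010 x@.12 -0.0074 sd 0.0005 z 0.06 0.192
top 12 [ 0.6308 -0.1153  0.1979] ((0.632790207862854, -0.11542706936597824), (0.012314540334045887, 0.007492193952202797), 34.35555648803711) yaw -2.345353613478048
scene 75 [ 0.6348 -0.121   0.1978] ((0.632331371307373, -0.12203122675418854), (0.04670774191617966, 0.01565968617796898), 32.145328521728516) yaw 0.6480012979954985
```

View pics/w6.png

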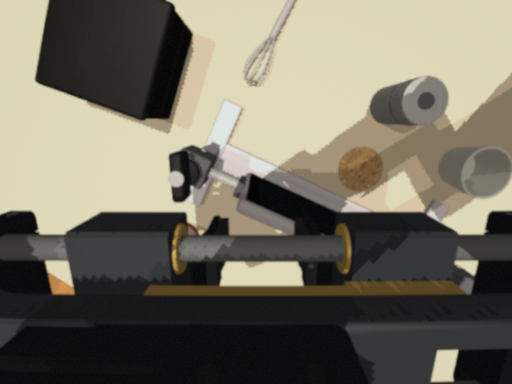

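Emit:
step_arm(slide=[[0.16,-0.4,0],[0.3,-0.715,0],[0.32,-0.715,0],[0.32,-0.715,0],[0.32,-0.715,-0.3],[0.32,-0.715,-0.6],[0.32,-0.715,-0.88],[0.32,-0.715,-0.88],[0.32,-0.715,-0.88]], turn=[[0,0,0],[0,0,0],[0,0,0],[0,0,0],[0,0,0],[0,0,0],[0,0,0],[0,0,0],[0,0,0]])

```text
time: 19.55
position: [0.6311, -0.1181, 0.1746]
tool_rot: [-0.633, 0.314, 0.634, 0.314]
ft_force: [0.7, 0.2, 0.2]
grip_width: 0.0402
```

Emit:
step_arm(slide=[[0,0,0],[0,0,0],[0,0,0],[0,0,0],[0,0,0]], turn=[[0,0,0],[0,0,0],[0,0,0],[0,0,0],[0,0,0]], jaw=0, newtons=20)

```text
time: 20.05
position: [0.6317, -0.1198, 0.1748]
tool_rot: [0.634, -0.314, -0.633, -0.315]
ft_force: [-0.9, 0.1, 2.4]
grip_width: 0.0111
```

```bash
python3 - <<'E'
from h import *
st();print(get_obs()["moment"])
E
```

```text
t 20.05 pos [ 0.6317 -0.1198  0.1748] x [ 0.001 -0.    -1.   ] z [-0.604  0.797 -0.001] jawyaw 2.220 q [-0.361  0.58   1.412  0.     1.148 -2.581] F [-0.9  0.1  2.4] w 0.0111
[0.03344893 0.09159791 0.03390928]
```

Emit:
step_arm(slide=[[0,0,0],[0,0,0],[0,0,-0.005],[0,0,-0.005],[0,0,-0.01],[0,0,-0.01],[0,0,-0.015],[0,0,-0.015],[0,0,-0.02],[0,0,-0.02],[0,0,-0.02],[0,0,-0.02]], turn=[[0,0,-0.01],[0,0,-0.028],[0,0,-0.046],[0,0,-0.064],[0,0,-0.082],[0,0,-0.1],[0,0,-0.118],[0,0,-0.136],[0,0,-0.154],[0,0,-0.172],[0,0,-0.19],[0,0,-0.19]])

```text
time: 21.25
position: [0.6318, -0.1192, 0.1733]
tool_rot: [-0.347, 0.616, 0.347, 0.616]
ft_force: [0.2, 2.4, 5.2]
grip_width: 0.0109
```

```bash
python3 - <<'E'
from h import *
st();print(get_obs()["moment"])
E
```

```text
t 21.25 pos [ 0.6318 -0.1192  0.1733] x [ 0.001  0.001 -1.   ] z [0.518 0.855 0.001] jawyaw 1.026 q [-3.600e-01  5.820e-01  1.414e+00  1.000e-03  1.145e+00 -1.387e+00] F [0.2 2.4 5.2] w 0.0109
[0.33958089 0.17124728 0.01543673]
```

Emit:
step_arm(slide=[[0,0,-0.005],[0,0,-0.005],[0,0,-0.005]], turn=[[0,0,-0.008],[0,0,-0.016],[0,0,-0.016]])

```text
time: 21.55
position: [0.6319, -0.1192, 0.1732]
tool_rot: [-0.316, 0.632, 0.316, 0.633]
ft_force: [-1.0, 3.0, 5.9]
grip_width: 0.0114
```

```bash
python3 - <<'E'
from h import *
st();print(get_obs()["moment"])
E
```

```text
t 21.55 pos [ 0.6319 -0.1192  0.1732] x [ 0.001  0.    -1.   ] z [0.6   0.8   0.001] jawyaw 0.928 q [-3.600e-01  5.820e-01  1.414e+00  1.000e-03  1.145e+00 -1.288e+00] F [-1.   3.   5.9] w 0.0114
[0.38656658 0.27007509 0.09890903]
```

Emit:
step_arm(slide=[[0,0,0],[0,0,0],[0,0,0]], turn=[[0,0,-0.008],[0,0,-0.012],[0,0,-0.012]])

```text
time: 21.85
position: [0.6319, -0.1192, 0.1731]
tool_rot: [-0.293, 0.643, 0.293, 0.644]
ft_force: [-1.5, 0.8, 7.6]
grip_width: 0.0109
```

```bash
python3 - <<'E'
from h import *
st();print(get_obs()["moment"])
E
```

```text
t 21.85 pos [ 0.6319 -0.1192  0.1731] x [ 0.001  0.    -1.   ] z [0.657 0.754 0.001] jawyaw 0.854 q [-3.600e-01  5.820e-01  1.414e+00  1.000e-03  1.145e+00 -1.214e+00] F [-1.5  0.8  7.6] w 0.0109
[0.35031664 0.19951518 0.33015872]
```

Emit:
step_arm(slide=[[0,0,0],[0,0,0],[0,0,0],[0,0,0]], turn=[[0,0,0],[0,0,0],[0,0,0],[0,0,0]], jaw=0.46)

```text
time: 22.25
position: [0.6311, -0.1198, 0.1712]
tool_rot: [-0.292, 0.644, 0.292, 0.644]
ft_force: [0.3, 0.3, 0.4]
grip_width: 0.0346
```

Emit:
step_arm(slide=[[0,0,0.3],[0,0,0.7],[0,0,0.9],[0,0,0.9]], turn=[[0,0,0],[0,0,0],[0,0,0],[0,0,0]])

```text
time: 22.65
position: [0.6337, -0.1206, 0.2656]
tool_rot: [-0.294, 0.642, 0.29, 0.646]
ft_force: [-0.1, 0.1, 0.2]
grip_width: 0.0397
```

Emit:
step_arm(slide=[[-0.4,0.3,0],[-0.8,0.6,0],[-1,0.8,0],[-1,0.8,0]], turn=[[0,0,0],[0,0,0],[0,0,0],[0,0,0]])

```text
time: 23.05
position: [0.5267, -0.0365, 0.2602]
tool_rot: [-0.291, 0.645, 0.294, 0.642]
ft_force: [-0.5, 0.8, -0.4]
grip_width: 0.0401
```

```bash
python3 tilt.py; python3 - <<'E'
from h import *
c=vision.camera("wrist");save(c,"w7.png")
for nm in("top","scene"):
    c=vision.camera(nm);P,_=cloud(c)
    m=(abs(P[:,2]-.196)<.007)&(np.hypot(P[:,0]-.631,P[:,1]+.119)<.032)
    Q=P[m];
    if len(Q)>10:
        e=np.linalg.svd(Q[:,:2]-Q[:,:2].mean(0))[2][0]
        print(nm,len(Q),Q.mean(0).round(4),cv2.minAreaRect(Q[:,:2].astype(np.float32)),"yaw",np.arctan2(e[1],e[0]))
    if nm=="top":
        save(c,"t7.png")
        s=vision.silhouettes(c,"coaster")
        for a in s[:2]:
            v,u=np.nonzero(a["mask"]);q=ray_z(c,np.c_[u,v],.004);print("coaster",a["p"],len(u),q.mean(0).round(4),cv2.minEnclosingCircle(q[:,:2].astype(np.float32)))
        m=(abs(P[:,2]-0.105)<.008)&(np.hypot(P[:,0]-.41,P[:,1]-.05)<.05)
        if m.sum()>10:
            Q=P[m]; print("tin top",len(Q),Q.mean(0).round(4),cv2.minEnclosingCircle(Q[:,:2].astype(np.float32)))
E
```

```text
t 23.05 pos [ 0.5267 -0.0365  0.2602] x [-0.006  0.002 -1.   ] z [ 0.658  0.753 -0.002] jawyaw 0.853 q [-2.810e-01  3.310e-01  1.596e+00  1.000e-03  1.222e+00 -1.134e+00] F [-0.5  0.8 -0.4] w 0.0401
scene -0.115 587 slope -0.014 x@.12 0.0068 sd 0.0016 z 0.06 0.192
scene 0.05 519 slope -0.016 x@.12 0.0068 sd 0.0015 z 0.06 0.192
scene -0.115 1932 slope -0.016 x@.12 0.0069 sd 0.0016 z 0.06 0.192
top -0.115 few
top 0.05 238 slope -0.012 x@.12 -0.0074 sd 0.0005 z 0.06 0.192
top -0.115 455 slope -0.011 x@.12 -0.0074 sd 0.0005 z 0.06 0.192
coaster 0.77 170 [0.5158 0.0979 0.004 ] ((0.512542188167572, 0.09139679372310638), 0.03152855113148689)
scene 71 [ 0.6352 -0.1217  0.1955] ((0.633337140083313, -0.12112622708082199), (0.012986310757696629, 0.04711032658815384), 52.9027214050293) yaw -0.6346001559455188
```

View pics/t7.png

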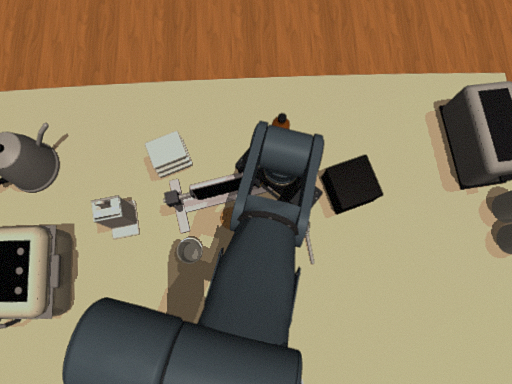

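View pics/w7.png

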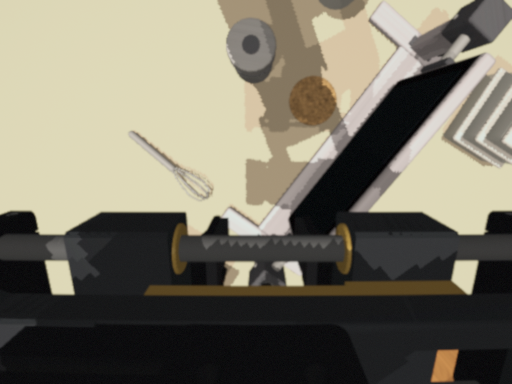

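```bash
cat > tc.py <<'E'
from h import *
c=vision.camera("wrist");save(c,"w8.png")
a=vision.silhouettes(c,"coaster")
for a in a[:2]:
    k,_=cv2.findContours(a["mask"].astype(np.uint8),cv2.RETR_EXTERNAL,cv2.CHAIN_APPROX_NONE)
    k=max(k,key=len).reshape(-1,2);q=ray_z(c,k,.004)[:,:2].astype(np.float32)
    print("coaster",round(a["p"],2),cv2.minEnclosingCircle(q),cv2.fitEllipse(q))
P,uv=cloud(c)
m=(abs(P[:,2]-.105)<.006)&(np.hypot(P[:,0]-.41,P[:,1]-.05)<.06)
Q=P[m];print("tin",len(Q),Q.mean(0).round(4),cv2.minEnclosingCircle(Q[:,:2].astype(np.float32)))
m=(np.hypot(P[:,0]-.51,P[:,1]-.085)<.05);print("z coaster",np.percentile(P[m][:,2],[10,50,90]))
E
python3 tc.py
```

```text
coaster 0.81 ((0.5095140337944031, 0.08336900174617767), 0.03586708381772041) ((0.5094349980354309, 0.08317627012729645), (0.06798844784498215, 0.06952834874391556), 39.48347854614258)
tin 2189 [0.4123 0.051  0.105 ] ((0.41204699873924255, 0.05107494816184044), 0.02867300808429718)
z coaster [-0.00061906  0.00257503  0.00486792]
```

Emit:
step_arm(slide=[[-0.2,0.2,0],[-0.4,0.4,0],[-0.6,0.6,0],[-0.8,0.75,0],[-1,0.89,0],[-1,0.89,0],[-1,0.89,0],[-1,0.89,0]], turn=[[0,0,0.022],[0,0,0.044],[0,0,0.066],[0,0,0.088],[0,0,0.11],[0,0,0.132],[0,0,0.149],[0,0,0.149]], jaw=1)

```text
time: 24.25
position: [0.4319, 0.0492, 0.2619]
tool_rot: [0.551, -0.443, -0.551, -0.444]
ft_force: [-0.0, -0.2, 0.3]
grip_width: 0.0857
```

Emit:
step_arm(slide=[[-0.217,0.005,0],[-0.217,0.005,0],[-0.217,0.005,0],[-0.217,0.005,0]], turn=[[0,0,0],[0,0,0],[0,0,0],[0,0,0]])

```text
time: 24.65
position: [0.411, 0.0496, 0.262]
tool_rot: [0.551, -0.443, -0.55, -0.444]
ft_force: [-0.2, 0.6, 0.1]
grip_width: 0.0874
```

```bash
python3 -c "
from h import *
st()"; python3 tc.py
```

```text
t 24.65 pos [0.411  0.0496 0.262 ] x [ 0.001 -0.    -1.   ] z [-0.213  0.977 -0.   ] jawyaw 1.785 q [-0.151  0.153  1.847  0.     1.141 -1.936] F [-0.2  0.6  0.1] w 0.0874
coaster 0.93 ((0.507872998714447, 0.08381631225347519), 0.03511665016412735) ((0.501852810382843, 0.082649365067482), (0.05090486258268356, 0.07268120348453522), 13.282378196716309)
tin 1597 [0.4111 0.0513 0.1052] ((0.4119247496128082, 0.05155908688902855), 0.028397807851433754)
z coaster [-0.00022189  0.00323276  0.00504369]
```

View pics/w8.png

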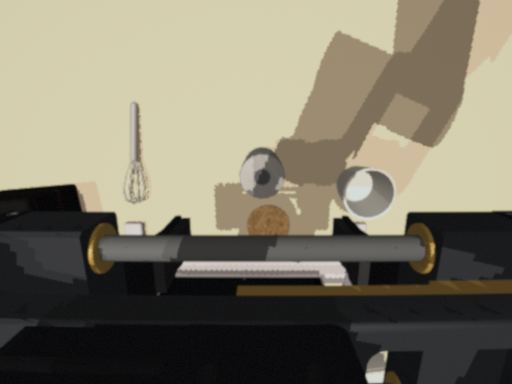

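Consistent. I descend to the same grip height (0.069) and grasp, then carry the tin back.

Emit:
step_arm(slide=[[0,0,-0.4],[0,0,-0.8],[0,0,-0.9],[0,0,-0.9]], turn=[[0,0,0],[0,0,0],[0,0,0],[0,0,0]])

```text
time: 25.15
position: [0.4088, 0.05, 0.17]
tool_rot: [-0.549, 0.444, 0.552, 0.443]
ft_force: [0.4, -0.2, -0.5]
grip_width: 0.0871
```

Emit:
step_arm(slide=[[0,0,-0.4],[0,0,-0.8],[0,0,-1],[0,0,-1],[0,0,-1]], turn=[[0,0,0],[0,0,0],[0,0,0],[0,0,0],[0,0,0]])

```text
time: 25.65
position: [0.411, 0.0497, 0.0724]
tool_rot: [0.551, -0.443, -0.55, -0.444]
ft_force: [0.9, -0.6, 0.3]
grip_width: 0.0866
```

Emit:
step_arm(slide=[[0,0,0],[0,0,0],[0,0,0],[0,0,0],[0,0,0],[0,0,0]], turn=[[0,0,0],[0,0,0],[0,0,0],[0,0,0],[0,0,0],[0,0,0]], jaw=0.5)

```text
time: 26.25
position: [0.4099, 0.05, 0.0721]
tool_rot: [0.551, -0.443, -0.551, -0.444]
ft_force: [-0.6, -0.1, 5.3]
grip_width: 0.0554
```

Emit:
step_arm(slide=[[0,0,0.1],[0,0,0.2],[0,0,0.25],[0,0,0.25]], turn=[[0,0,0],[0,0,0],[0,0,0],[0,0,0]])

```text
time: 26.65
position: [0.4099, 0.0499, 0.097]
tool_rot: [0.551, -0.443, -0.551, -0.443]
ft_force: [0.3, -0.8, -3.9]
grip_width: 0.0555
```

Emit:
step_arm(slide=[[0.2,0.065,0],[0.4,0.13,0],[0.6,0.196,0],[0.8,0.261,0],[0.95,0.31,0],[0.98,0.32,0],[0.98,0.32,0],[0.98,0.32,0]], turn=[[0,0,0],[0,0,0],[0,0,0],[0,0,0],[0,0,0],[0,0,0],[0,0,0],[0,0,0]])

```text
time: 27.45
position: [0.5058, 0.0818, 0.0961]
tool_rot: [-0.55, 0.444, 0.552, 0.443]
ft_force: [-1.4, -0.5, -3.8]
grip_width: 0.0555
```

Emit:
step_arm(slide=[[0,0,-0.07],[0,0,-0.14],[0,0,-0.18],[0,0,-0.205],[0,0,-0.205],[0,0,-0.205]], turn=[[0,0,0],[0,0,0],[0,0,0],[0,0,0],[0,0,0],[0,0,0]])

```text
time: 28.05
position: [0.5074, 0.0819, 0.0763]
tool_rot: [-0.551, 0.443, 0.551, 0.443]
ft_force: [-1.2, 0.2, 0.2]
grip_width: 0.0557
```

Emit:
step_arm(slide=[[0,0,0],[0,0,0],[0,0,0],[0,0,0],[0,0,0]], turn=[[0,0,0],[0,0,0],[0,0,0],[0,0,0],[0,0,0]], jaw=1)

```text
time: 28.55
position: [0.5079, 0.0819, 0.0763]
tool_rot: [0.551, -0.443, -0.551, -0.443]
ft_force: [0.1, 0.2, 0.3]
grip_width: 0.084
```

Emit:
step_arm(slide=[[0,0,0.2],[0,0,0.6],[0,0,1],[0,0,1]], turn=[[0,0,0],[0,0,0],[0,0,0],[0,0,0]])

```text
time: 28.95
position: [0.5119, 0.0818, 0.1813]
tool_rot: [0.554, -0.441, -0.548, -0.446]
ft_force: [0.3, 0.1, 0.5]
grip_width: 0.0865
```

Emit:
step_arm(slide=[[0,0,0.5],[0,0,0.8],[-0.4,0,0.8],[-0.8,0,0.8],[-0.8,0,0.8]], turn=[[0,0,0],[0,0,0],[0,0,0],[0,0,0],[0,0,0]])

```text
time: 29.45
position: [0.4204, 0.0826, 0.2548]
tool_rot: [-0.548, 0.445, 0.553, 0.441]
ft_force: [-0.2, 0.9, -1.0]
grip_width: 0.087
```

Emit:
step_arm(slide=[[-0.3,-0.4,0],[-0.3,-0.8,0],[-0.3,-1,0],[-0.3,-1,0]], turn=[[0,0,0],[0,0,0],[0,0,0],[0,0,0]])

```text
time: 29.85
position: [0.3983, -0.0202, 0.256]
tool_rot: [0.55, -0.444, -0.55, -0.444]
ft_force: [-0.3, 0.0, -0.1]
grip_width: 0.087
```

Emit:
step_arm(slide=[[0,-0.4,0],[0,-0.8,0],[0,-1,0],[0,-1,0]], turn=[[0,0,0],[0,0,0],[0,0,0],[0,0,0]])

```text
time: 30.25
position: [0.3986, -0.1197, 0.2559]
tool_rot: [0.55, -0.444, -0.55, -0.444]
ft_force: [-0.0, 0.3, -0.7]
grip_width: 0.0871
```

```bash
python3 tilt.py; python3 - <<'E'
from h import *
c=vision.camera("top");save(c,"t9.png");P,_=cloud(c)
cv2.imwrite("pics/t9.png",cv2.resize(c["image"][110:300,80:400,::-1],(800,475),interpolation=cv2.INTER_CUBIC))
m=(abs(P[:,2]-.109)<.008)&(np.hypot(P[:,0]-.508,P[:,1]-.082)<.045);Q=P[m]
if len(Q)>5: print("tin",len(Q),Q.mean(0).round(4),cv2.minEnclosingCircle(Q[:,:2].astype(np.float32)))
E
```

```text
t 30.25 pos [ 0.3986 -0.1197  0.2559] x [ 0. -0. -1.] z [-0.211  0.978 -0.   ] jawyaw 1.783 q [-0.562  0.165  1.851  0.     1.126 -2.345] F [-0.   0.3 -0.7] w 0.0871
scene -0.115 569 slope -0.009 x@.12 0.0068 sd 0.0015 z 0.06 0.192
scene 0.05 496 slope -0.016 x@.12 0.0066 sd 0.0015 z 0.06 0.192
scene -0.115 1847 slope -0.015 x@.12 0.0069 sd 0.0015 z 0.06 0.192
top -0.115 233 slope -0.011 x@.12 -0.0074 sd 0.0005 z 0.06 0.192
top 0.05 237 slope -0.011 x@.12 -0.0073 sd 0.0006 z 0.061 0.191
top -0.115 833 slope -0.011 x@.12 -0.0074 sd 0.0005 z 0.06 0.192
tin 311 [0.5062 0.0824 0.1107] ((0.5067592859268188, 0.08229584246873856), 0.028612053021788597)
```

View pics/t9.png

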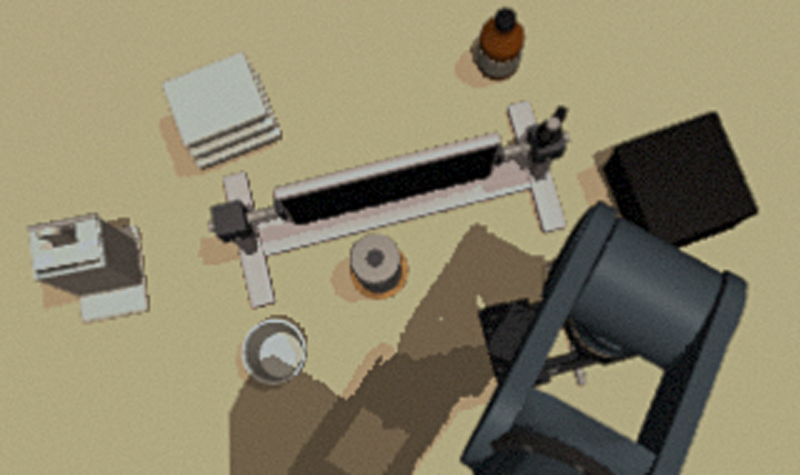

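View pics/s7.png

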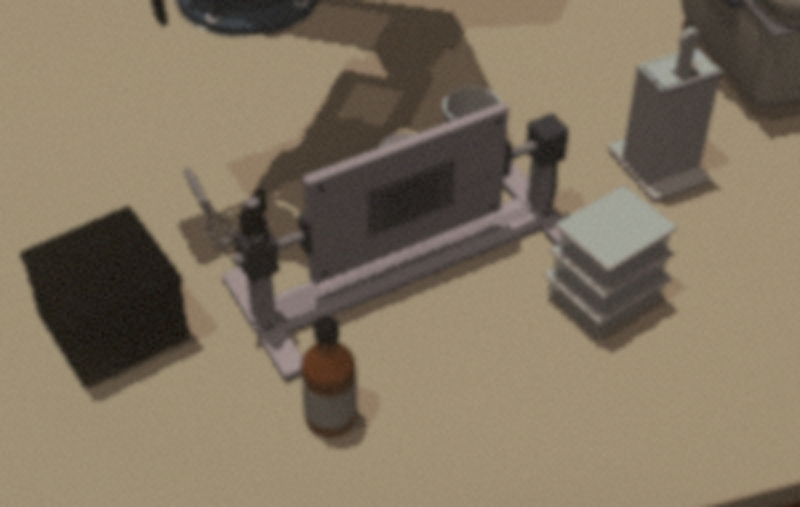

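```bash
python3 -c "
from h import *
print(hand_in())"
```

```text
the job is handed in; nothing more can be done
None
```

I did every step of the task and handed in at about 30 s; the hand-in gave no verdict. I lifted the tea tin onto the counter, turned the screen half a turn, tightened the wing knob and put the tin back on its coaster.

**Last checks:**
- **Screen:** it stands upright to within 0.016 rad (limit 0.13), with the glass towards the robot.
- **Wing knob:** it turned about 1.29 rad clockwise from where it started, until the torque rose to about 0.33 N m. That puts the clamp above 1.15, and its top had sunk about 2 mm. I worked this out from the wing's direction, since the joint can't be read directly.
- **Tin:** it stands upright about 1–3 mm from the coaster's centre (limit 15 mm), with the gripper clear of everything.
- **Other things:** the box, containers, cup and bottle look unmoved in the pictures. The whisk is partly hidden in the last one.

**What went wrong on the way:**
- My first push on the screen's near edge passed over the panel without moving it.
- The second push jammed, with about 47 N at the wrist (limit 120 N). It was the closed fingers pushing on the panel's edge. I backed off and swept the edge up in an arc, which worked.

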